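# Nip a gauge rod between bench centres and hold the cam lever shut

## Robot

A 6-joint arm with a two-finger parallel gripper is mounted at the origin on a cart in front of the work surface, level with it; the furniture and walls round the work are solid. World frame = base frame: x ahead of the robot, y to its left, z up, the work surface at z = 0. Lengths are in m, angles in rad, forces in N, time in s.
With the tool pointing down it reaches from about 0.325 to 0.775 m from the base axis. Payload 5.5 kg.
Tool frame: the origin (TCP) lies at the very end of the fingers, on their centre line; the grasp point (between the pads) lies pinch_z behind it (pinch_z is the distance from the TCP to the grasp point, in m); z points along the fingers, y is the line along which they close (so a half turn about z gives the same grasp; the last joint's range is limited). The gripper opens to 85 mm and grips with 20 to 120 N. Pads are 22 mm wide; open, the fingers measure 114 mm over their backs; the gripper's body (76 mm by 85 mm) begins 54 mm behind the grasp point. The pads swing forward as they close: fully open they stand 13 mm farther back than shut.
Start: joints at [1.098, 0.091, 1.231, -0, 1.82, -0.057], TCP at [0.242, 0.549, 0.231] pointing down, gripper open.
Joint ranges: [-2.87, 2.87], [-0.86, 2.18], [0.17, 2.46], [-1.51, 4.65], [0.06, 2.69], [-2.65, 2.65]. Speed limits (rad/s): [2.57, 2.57, 3.01, 3.14, 3.14, 3.14].

## Interface

Orientations are given as a rotation vector (axis times angle).
In Python, from workcell import move_pose, move_l, movej, open_gripper, grab, dwell, inverse_kinematics, grab_frame, camera_info, Unreachable, sign_off, get_t, get_joint_pos, get_qd, get_joint_efforts, get_tcp_pos, get_orientation, get_ft_force, get_wrist_torque, get_finger_gap, get_grasp_force, pinch_z gives the robot as it stands. The module is installed in compiled form; this text tells all that it offers. Calls block until the motion is done:
- move_pose(position, orientation): joint-space move of the TCP to a pose.
- move_l(position, attitude=None, vel=0.15, guard=None): straight line of the TCP; attitude=None keeps the orientation; vel is the mean speed in m/s. With guard (N) it stops when the force on the tool has changed by that much, and returns True; else False.
- movej(angles): joint-space move.
- open_gripper() and grab(force=None): open the fingers fully, or close them until they stop; force is the grip in N (None keeps the last).
- dwell(seconds).
- inverse_kinematics(position, orientation): joint angles nearest the present ones, or None.
- grab_frame(name): name is "side" or "top"; returns the picture (480x640x3 uint8, blue, green, red); there is no depth.
- camera_info(name): a dict with "camera_matrix" (3x3 intrinsics, pixels), "R" (3x3) and "t" (3): a world point X has camera coordinates R X + t. Camera axes: x right, y down, z forward; pixel columns grow to the right and rows downward; lengths in m; the calibration is good to about 2 mm. A picture is of the moment at which its call begins. camera_info takes no time and is no camera call.
A pose or a line that the arm cannot do raises Unreachable and nothing moves.
- sign_off(): hands the job in; it is judged then, once.
Readings, each from a call of its own:
- get_t(): time.
- get_joint_pos(): joint angles.
- get_qd(): joint speeds.
- get_joint_efforts(): joint torques, N m.
- get_tcp_pos(): TCP position.
- get_orientation(): TCP orientation.
- get_ft_force(): force on the tool from outside, world axes, zero at the start.
- get_wrist_torque(): the same for the moment, N m.
- get_finger_gap(): opening from 0.0 (shut) to 1.0 (fully open).
- get_grasp_force(): force on a finger pad.
Only numpy, scipy, OpenCV 4.12 (cv2) and the standard library are available. Lean on these libraries where they do the work, as an engineer would, in place of code of your own. Each camera call takes 0.05 s, during which the arm holds its last target. There are 200 camera calls.

## Task

Lay the gauge rod in the two V rests of the bench centres and let it go. Then slide the spring-loaded tailstock gently up until both centres bear on the rod's ends and its white index stands at the red length mark, with the red cam lever still open, and, holding the tailstock there, squeeze the cam lever closed against the black grip fin. Finish while still holding: keep the tailstock at the mark and the lever squeezed shut (both spring back if let go), and leave the lock cylinder, oil bottle and padlock where they are.

Things in the scene. Friction and masses are not known exactly. Their poses are not given: they have to be found in the camera images.
- rod_mid (a point): centre of the loose gauge rod, on its axis. The rod is 130 mm long along its y axis, both ends alike: a brass square middle 16 x 16 mm, 40 mm long, and on each side a steel round end of 12 mm diameter, 45 mm long. About 130 g. It starts on the worktop between robot and bench centres, on a face of its square, axis 8 mm up.
- rod: the same rod; its origin lies under the middle, 8 mm below the axis when it lies at the start.
- rod_seat (a point): where rod_mid is when the rod is nipped in the V rests; fixed to the bed, 55 mm above the worktop. y runs along the bed from headstock to tailstock, x across it (robot's side is -x), z up. Lay the rod 3 to 14 mm towards +y of here (about 7 is best), so that it clears both centres and its square stays between the rests; the tailstock then pushes it home.
- bed: grey bed with two steel ways, 330 mm long (y), 74 wide, 20 high, fixed. Origin on the worktop, 35 mm from rod_seat along +y. Blue headstock at the -y end, 72 mm high. Red length mark on its -x edge. Two aluminium 90-degree V rests, 8 mm thick along y, stand at y = -40 and +40 mm from rod_seat and take the rod's round ends; mouth 42 mm wide, upper edges 13 mm above the seated rod's axis.
- head_centre (a point): middle of the face of the fixed centre on the headstock, a blunt steel nose 10 mm in diameter, 65 mm from rod_seat towards -y, 55 mm above the worktop.
- tail_centre (a point): middle of the face of the moving centre on the tailstock, a blunt steel nose 10 mm in diameter, 55 mm above the worktop: 95 mm from rod_seat towards +y at rest, 65 mm at the mark.
- tailstock (a joint): slide of the blue tailstock along the bed, m: 0 at rest, grows towards the headstock (bed -y), 0.030 with the index at the red mark and the rod nipped; it can run to 0.045 if no rod stands in the way. A spring pushes it back to 0 with 3 N at rest, 5 N at the mark.
- tail_grip (a point): point on the moving tailstock, 72 mm above the worktop, midway between the outer faces of fin and closed lever (x = +10 and -10 mm; open, the lever's tip is at about -29). Axes as the bed's. 12 mm towards -y is the rear face of an aluminium cross plate (104 mm wide, 54 to 88 mm high): open fingers astride fin and lever can push on it. Below here the tailstock is 45 mm high.
- grip_fin (a point): middle of the outer face (bed +x side) of the black upright grip fin on the tailstock: 8 mm thick, 50 mm long along y from 2 mm behind the cross plate, its top 87 mm above the worktop.
- lever_pad (a point): middle of the free end of the red cam lever's blade: 8 mm thick, 48 to 86 mm above the worktop, 48 mm from this end to the upright pivot axis, which stands 40 mm behind tail_grip (bed +y) and 6 mm to bed -x. The free end lies next to the cross plate.
- cam_lever (a joint): angle of the cam lever, rad: 0 open (tip swung out to bed -x), 0.40 fully closed, alongside the fin. A spring opens it: the pad needs about 2 to 5 N near its tip.
- lock_cylinder: bystander: nickel lock cylinder, 62 x 33 x 17 mm, lying left of the rod. Origin under its centre. Beyond it a tall solid black locker stands at the worktop's left edge (y about 0.3 m): keep the arm clear of it.
- oiler: bystander: white oil bottle with red nozzle, 42 mm in diameter, 114 mm high, standing right of the padlock. Origin under its centre.
- padlock: bystander: brass padlock, 62 x 40 x 18 mm, lying right of the rod. Origin under its centre.
There are look-alikes about, which are no part of the job. Of the things that look like the rod, take the one that is nearest to the robot's base at the start.

How it is judged:
By the outcome, as a careful person would: the job done as asked, in the order asked, and still so for the second after the job is handed in, while the arm keeps its last pose, push and grip.
It also fails if it takes over 51 s, if anything falls off the work surface, if the arm or the gripper's body presses on something with over 40 N, if the wrist force passes 120 N, or if a joint passes its speed limit or range.

## Working session

There is one attempt and no reset: what is moved stays moved. The work goes in short steps, each a Python script; the robot and the scene stay as the last script left them, time stands still between calls to the robot, and variables do not carry over. Pictures are saved under pics/ and viewed, at most 10 in all, crops included, and the job is handed in when it is done.

```bash
mkdir -p pics; python3 - <<'E'
from workcell import *
import cv2
for n in("top","side"):
    cv2.imwrite(f"pics/{n}0.png",grab_frame(n)); c=camera_info(n); print(n,c["camera_matrix"].tolist(),(-c["R"].T@c["t"]).round(3),c["R"].round(3).tolist())
print(get_t(),pinch_z,get_orientation(),get_tcp_pos())
E
```

```text
top [[596.4229809480157, 0.0, 314.57929973858774], [0.0, 596.4229809480157, 246.74768486040742], [0.0, 0.0, 1.0]] [ 0.343 -0.036  1.354] [[0.058, -0.998, 0.005], [-0.973, -0.057, -0.222], [0.221, 0.008, -0.975]]
side [[497.4709899744985, 0.0, 320.37632250678445], [0.0, 497.4709899744985, 241.9867455293861], [0.0, 0.0, 1.0]] [ 0.902 -0.545  1.013] [[0.868, 0.497, 0.01], [0.422, -0.725, -0.544], [-0.263, 0.477, -0.839]]
0.1 0.0187 [-6.48427436e-01 -3.07346836e+00  2.75305830e-03] [0.24225783 0.54864264 0.2302246 ]
```

View pics/top0.png

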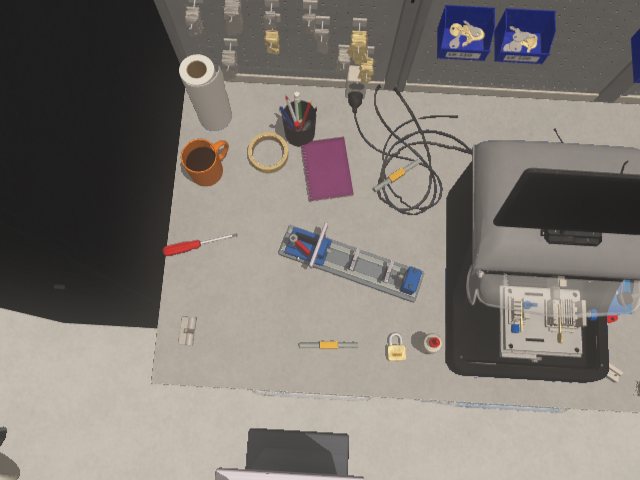

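View pics/side0.png

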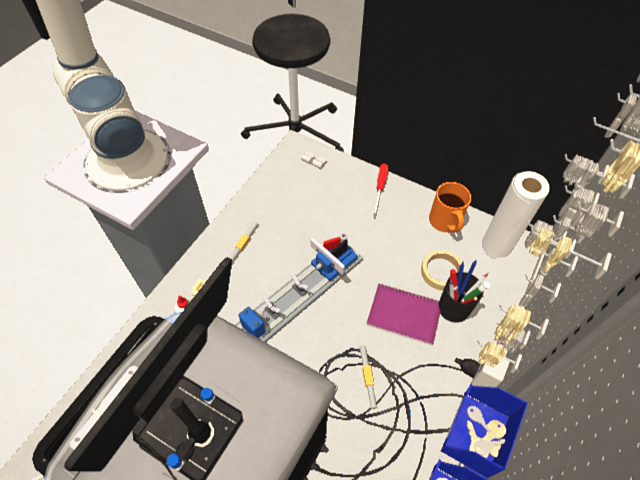

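Candidates for the rod: top (328,345), which lies nearest the base; the look-alike near the cables at top (397,175); and the screwdriver at (200,245), which isn't a rod. I choose (328,345). The bed runs from the tailstock at about (305,245) to the headstock at about (408,282). A close crop will check this.

```bash
cat > h.py <<'E'
import numpy as np, cv2
from workcell import *
def ray(n,px,z):
    c=camera_info(n);C=-c["R"].T@c["t"]
    d=c["R"].T@np.linalg.inv(c["camera_matrix"])@[px[0],px[1],1]
    return C+d*(z-C[2])/d[2]
def proj(n,X):
    c=camera_info(n);p=c["camera_matrix"]@(c["R"]@np.asarray(X)+c["t"]);return p[:2]/p[2]
def crop(n,x0,y0,w,h,k,f):
    im=grab_frame(n);cv2.imwrite("pics/"+f,cv2.resize(im[y0:y0+h,x0:x0+w],None,fx=k,fy=k,interpolation=cv2.INTER_CUBIC))
E
python3 - <<'E'
from h import *
crop("top",270,215,170,145,4,"t1.png"); crop("side",220,210,150,140,4,"s1.png")
print(ray("top",(328,345),.008),ray("top",(158,327),0),ray("top",(300,345),.008),ray("top",(357,345),.008))
print(ray("side",(243,242),.008))
E
```

```text
[ 0.42644066 -0.06760256  0.008     ] [0.44483582 0.31721132 0.        ] [ 0.4228289  -0.00525362  0.008     ] [ 0.43018312 -0.13220769  0.008     ]
[ 0.42603181 -0.06744919  0.008     ]
```

View pics/t1.png

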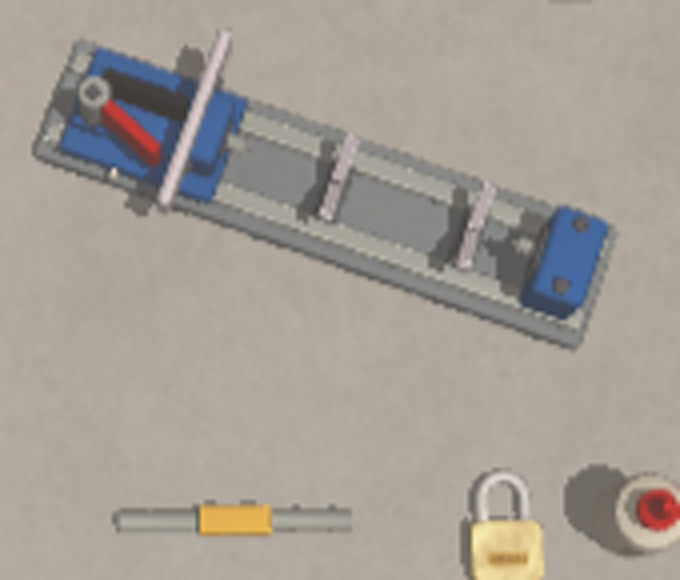

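View pics/s1.png

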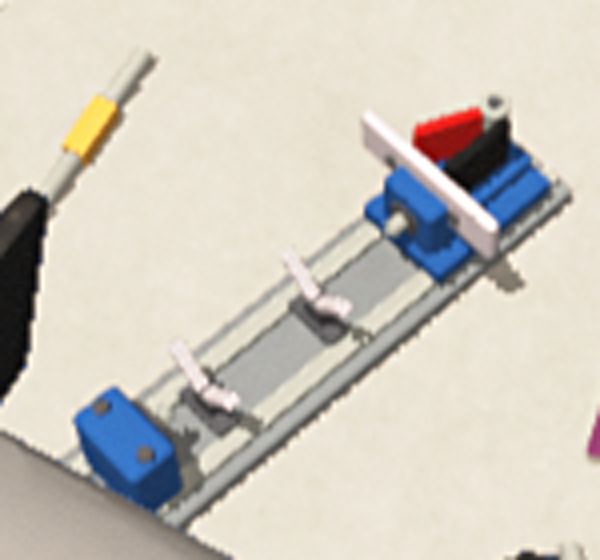

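The crops show the yellow and steel rod in the top view with its middle at crop (235,520), clear of the padlock. The tail rest tips are at crop (352,137)/(328,215) and the head rest tips at (489,187)/(465,265). The lever is open, with its pivot at (95,92). Next I fit the bed pose.

```bash
python3 - <<'E'
from h import *
from scipy.optimize import least_squares
T=lambda x,y:("top",270+x/4-.4,215+y/4-.4); S=lambda x,y:("side",220+x/4-.4,210+y/4-.4)
L=[((21,40,68),T(352,138)),((-21,40,68),T(327,213)),((21,-40,68),T(489,187)),((-21,-40,68),T(465,264)),
((37,200,20),T(82,40)),((-37,200,20),T(36,146)),((37,-130,20),T(616,228)),((-37,-130,20),T(581,336)),
((-21,40,68),S(287,256)),((21,40,68),S(347,303)),((-21,-40,68),S(180,348)),((21,-40,68),S(236,396)),((37,200,20),S(570,188))]
P=[((52,None,88),T(225,35)),((-52,None,88),T(165,204)),((-52,None,88),S(368,113)),((52,None,88),S(495,228))]
def W(p,b):
    c,s=np.cos(p[2]),np.sin(p[2]); return [p[0]+(c*b[0]-s*b[1])/1e3,p[1]+(s*b[0]+c*b[1])/1e3,b[2]/1e3]
def f(p):
    r=[]
    for b,(n,x,y) in L: r+=list(proj(n,W(p,b))-[x,y])
    for b,(n,x,y) in P: r+=list(proj(n,W(p,(b[0],p[3]*1e3,b[2])))-[x,y])
    return r
o=least_squares(f,[.55,-.1,-.3,.13],loss="soft_l1");p=o.x;print(p,np.degrees(p[2]));print(np.round(f(p),1).reshape(-1,2).tolist())
for z in(70,90):print("pivot",[ (proj("top",W(p,(-6,p[3]*1e3+16+40,z)))-[270,215])*4])
print("lever tip top",(proj("top",W(p,(-29,p[3]*1e3+16-5,86)))-[270,215])*4,"nose", (proj("side",W(p,(0,95,55)))-[220,210])*4)
a,b=ray("top",T(115,520)[1:],.008),ray("top",T(352,520)[1:],.008)
print(a,b,np.linalg.norm(a-b),(a+b)/2,"rod yaw",np.degrees(np.arctan2(-(a-b)[0],(a-b)[1])))
E
```

```text
[ 0.60365622 -0.15115949 -0.28161659  0.12200976] -16.135441894963428
[[-0.9, 0.3], [-0.7, -0.9], [-0.7, -0.1], [-0.5, -1.6], [1.7, 0.4], [2.2, 3.4], [4.7, 0.2], [3.8, 3.8], [2.1, -0.8], [0.3, -0.2], [0.8, -1.0], [0.0, 0.1], [-0.6, 0.7], [0.6, -1.1], [-0.2, 0.5], [-0.7, -0.4], [0.9, 0.0]]
pivot [array([ 95.13720002, 100.37981773])]
pivot [array([94.06655583, 91.85085571])]
lever tip top [157.79308462 159.2482388 ] nose [393.0698857  226.89748795]
[ 0.42349628 -0.00152431  0.008     ] [ 0.43114227 -0.13350797  0.008     ] 0.1322049499312832 [ 0.42731928 -0.06751614  0.008     ] rod yaw 3.315517450511327
```

The rest tips, cross plate and pivot fit to within 2 px, which is good enough for the V mouth. Next: retract clear of the locker, grasp the rod and bring it above the seat.

```bash
cat >> h.py <<'E'
from scipy.spatial.transform import Rotation as Ro
P=np.array([.60366,-.15116]);YAW=-.2816
def bed(u,v,z):
    c,s=np.cos(YAW),np.sin(YAW);return [P[0]+(c*u-s*v)/1e3,P[1]+(s*u+c*v)/1e3,z/1e3]
def down(psi):  # fingers close along world angle psi; use the half turn nearest joint 6 = 0
    y=[np.cos(psi),np.sin(psi),0];z=[0,0,-1];return Ro.from_matrix(np.column_stack([np.cross(y,z),y,z])).as_rotvec()
E
python3 - <<'E'
from h import *
rod=[.427,-.0675];ry=np.radians(3.3)
for k in(0,np.pi):
    for q in([*rod,.1],):print(k,inverse_kinematics(q,down(ry+k)),inverse_kinematics(bed(0,7,150),down(YAW+k)),inverse_kinematics(bed(0,140,55),down(YAW+k)))
k=min((0,np.pi),key=lambda k:abs(inverse_kinematics([*rod,.1],down(ry+k))[5]))
open("k.txt","w").write(str(k))
move_l([.17,.385,.231],vel=.25)
move_pose([*rod,.10],down(ry+k)); print(get_t())
print(move_l([*rod,.002],vel=.12,guard=15),get_tcp_pos())
grab(40);print(get_finger_gap(),get_grasp_force(),get_t())
move_l([*rod,.15],vel=.2);print(get_finger_gap(),get_ft_force())
move_pose(bed(0,7,130),down(YAW+k));print(get_t(),get_tcp_pos())
im=np.hstack([cv2.resize(grab_frame(n)[y:y+150,x:x+100],None,fx=4,fy=4,interpolation=cv2.INTER_CUBIC) for n,x,y in(("top",310,190),("side",240,190))])
cv2.imwrite("pics/g.png",im)
E
```

```text
0 [-2.35512245e-01 -3.62577731e-01  1.87628578e+00 -4.44089210e-16
  1.62788461e+00 -2.93108110e-01] [-0.2887621   0.15057491  1.31001084  0.          1.6810069  -0.0071621 ] [-0.07886362  0.24018131  1.3782867   0.          1.52312464  0.20273638]
3.141592653589793 None None NoneTraceback (most recent call last):
  File "<stdin>", line 5, in <module>
  File "<stdin>", line 5, in <lambda>
TypeError: 'NoneType' object is not subscriptable
```

The half turn is out of range, so I use k=0.

```bash
python3 - <<'E'
from h import *
rod=[.427,-.0675];ry=np.radians(3.3)
move_l([.17,.385,.231],vel=.25)
move_pose([*rod,.10],down(ry)); print(get_t())
print(move_l([*rod,.002],vel=.12,guard=15),get_tcp_pos())
grab(40);print(get_finger_gap(),get_grasp_force(),get_t())
move_l([*rod,.15],vel=.2);print(get_finger_gap(),get_ft_force())
move_pose(bed(0,7,130),down(YAW));print(get_t(),get_tcp_pos())
im=np.hstack([cv2.resize(grab_frame(n)[y:y+150,x:x+100],None,fx=4,fy=4,interpolation=cv2.INTER_CUBIC) for n,x,y in(("top",310,190),("side",240,190))])
cv2.imwrite("pics/g.png",im)
E
```

```text
3.0083
False [ 0.42761345 -0.0675784   0.00288292]
0.1728997986320833 40.487839579582214 4.6167
0.17370767936387613 [-0.40884114  0.03891234 -1.64145937]
6.3083 [ 0.60460219 -0.14399051  0.12883833]
```

View pics/g.png

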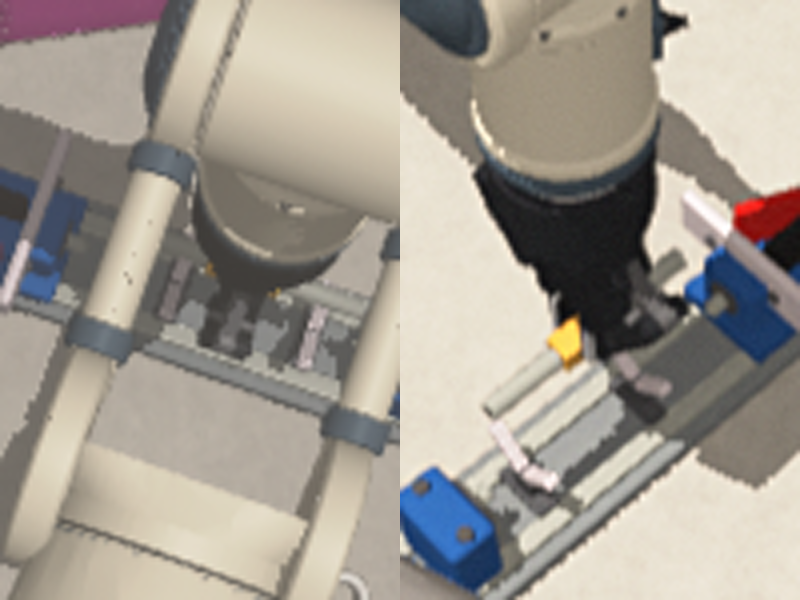

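The rod is held level and parallel to the bed. In the side view its ends are at crop (488,408) and (680,257), above the V rests. I check its offset along the bed, lower it under guard and release.

```bash
python3 - <<'E'
from h import *
for px in((240+86/4,190+408/4),(240+280/4,190+257/4)):
    w=ray("side",px,.1345)[:2]-P;c,s=np.cos(YAW),np.sin(YAW);print("uv mm",(c*w[0]+s*w[1])*1e3,(-s*w[0]+c*w[1])*1e3)
print("expected ends px",[proj("side",bed(0,v,134.5)) for v in(-58,72)])
E
```

```text
uv mm -3.0959747206213764 -58.35535380286238
uv mm -0.4689434623641707 70.90643530597316
expected ends px [array([262.65849973, 292.90207367]), array([310.53904016, 254.07864783])]
```

```bash
python3 - <<'E'
from h import *
move_l(bed(0,7,66),vel=.12)
print(move_l(bed(0,7,44),vel=.025,guard=6),get_tcp_pos(),get_ft_force())
open_gripper();print(get_t())
move_l(bed(0,7,135),vel=.15)
move_pose(bed(0,150,125),down(YAW));print(get_t(),get_tcp_pos())
im=np.hstack([cv2.resize(grab_frame(n)[y:y+150,x:x+w],None,fx=4,fy=4,interpolation=cv2.INTER_CUBIC) for n,x,y,w in(("top",330,200,70),("side",240,200,130))])
cv2.imwrite("pics/p.png",im)
E
```

```text
True [ 0.605257   -0.14433118  0.05036623] [-1.60918751 -0.45724943  3.85349194]
8.4083
9.75 [ 0.64476145 -0.00646873  0.1232901 ]
```

View pics/p.png

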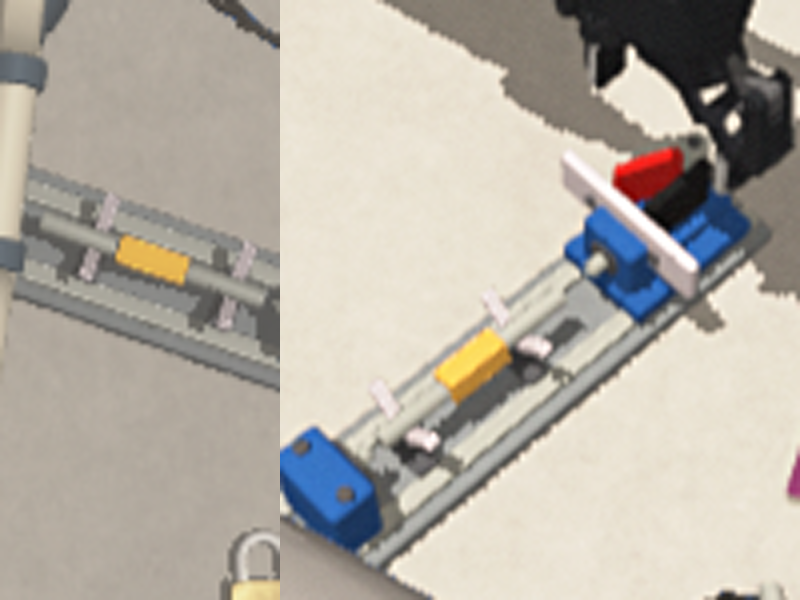

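The rod rests in both Vs with the square between the rests, just clear of the centres. The side view shows the open gripper behind the cross plate, astride fin and lever. Now descend and push.

```bash
python3 - <<'E'
from h import *
def st(m=""):
    w=get_tcp_pos();d=w[:2]-P;c,s=np.cos(YAW),np.sin(YAW);F=get_ft_force()
    print(m,round(get_t(),2),"uvz",np.round([(c*d[0]+s*d[1])*1e3,(-s*d[0]+c*d[1])*1e3,w[2]*1e3],1),"Fuvz",np.round([c*F[0]+s*F[1],-s*F[0]+c*F[1],F[2]],1))
st()
print(move_l(bed(0,146,54),vel=.08,guard=8));dwell(.2);st("down")
for v in(142,138,134,126,118,113):
    if move_l(bed(0,v,54),vel=.04,guard=9):print("guard");st();break
    st()
else:
    dwell(.2);st();print(move_l(bed(0,98,54),vel=.012,guard=5));st();dwell(.3);st()
im=np.hstack([cv2.resize(grab_frame(n)[y:y+150,x:x+w],None,fx=4,fy=4,interpolation=cv2.INTER_CUBIC) for n,x,y,w in(("top",330,200,70),("side",240,200,130))])
cv2.imwrite("pics/q.png",im)
E
```

```text
9.85 uvz [-1.000e-01  1.490e+02  1.242e+02] Fuvz [-0.   0.3 -0.8]
False
down 11.09 uvz [  0.4 146.1  54.8] Fuvz [ 1.1 -0.3  0.1]
 11.34 uvz [1.000e-01 1.417e+02 5.410e+01] Fuvz [-0.4  1.2  0.7]
 11.59 uvz [-1.000e-01  1.383e+02  5.400e+01] Fuvz [-0.2  2.  -0.2]
 11.84 uvz [-1.000e-01  1.342e+02  5.400e+01] Fuvz [0.  2.9 0.2]
 12.19 uvz [-1.00e-01  1.26e+02  5.40e+01] Fuvz [-2.   3.7  0.7]
 12.54 uvz [ -0.2 118.1  54. ] Fuvz [-3.4  3.5  1.4]
 12.82 uvz [ -0.2 113.3  54. ] Fuvz [-2.5  4.6  1.2]
 13.02 uvz [ -0.2 113.3  54. ] Fuvz [-2.2  4.4  1.8]
True
 13.68 uvz [ -0.4 109.1  54. ] Fuvz [-0.3  4.7  2. ]
 13.98 uvz [ -0.8 109.3  53.5] Fuvz [2.  5.1 3.5]
```

View pics/q.png

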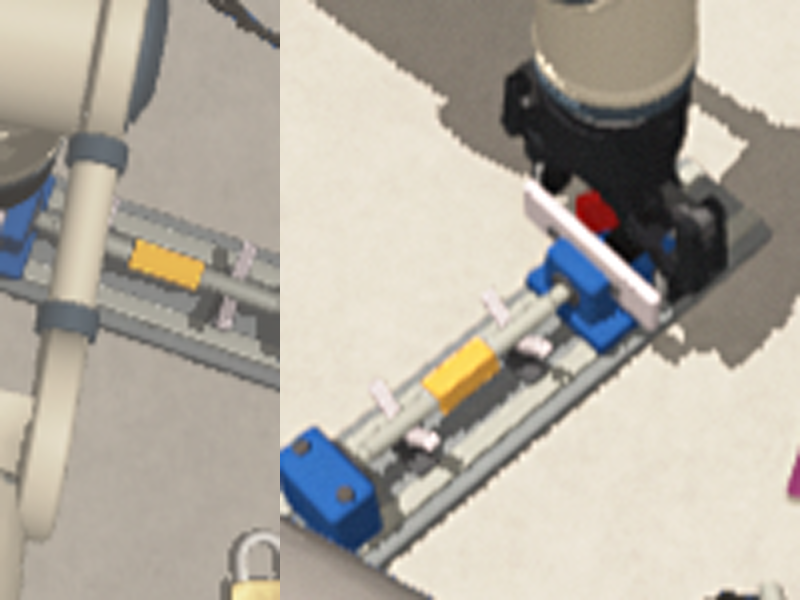

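The tailstock has moved about 28 mm and its centre touches the rod; the lever is still open. The guard tripped on a sideways force change, since the force along the bed is still only about 5 N. I continue in small steps until the nip shows along the bed.

```bash
cat >> h.py <<'E'
c_,s_=np.cos(YAW),np.sin(YAW)
def st(m=""):
    w=get_tcp_pos();d=w[:2]-P;F=get_ft_force();f=[c_*F[0]+s_*F[1],-s_*F[0]+c_*F[1],F[2]]
    print(m,round(get_t(),2),"uvz",np.round([(c_*d[0]+s_*d[1])*1e3,(-s_*d[0]+c_*d[1])*1e3,w[2]*1e3],1),"Fuvz",np.round(f,1));return f
E
python3 - <<'E'
from h import *
v=109
while v>102:
    v-=.7;move_l(bed(0,v,54),vel=.012);dwell(.1)
    if st()[1]>11:break
crop("side",300,200,80,100,6,"r.png")
E
```

```text
14.49 uvz [ -1.  108.5  53.2] Fuvz [-1.8  4.5  1.6]
 14.84 uvz [ -1.  108.4  53.2] Fuvz [-2.5  7.5  2.6]
 15.19 uvz [ -1.  108.4  53.2] Fuvz [-1.4  8.9  1.2]
 15.54 uvz [ -1.1 108.4  53.3] Fuvz [-2.4 10.8  1.7]
 15.89 uvz [ -1.  108.4  53.3] Fuvz [-0.6 13.4  0.4]
```

View pics/r.png

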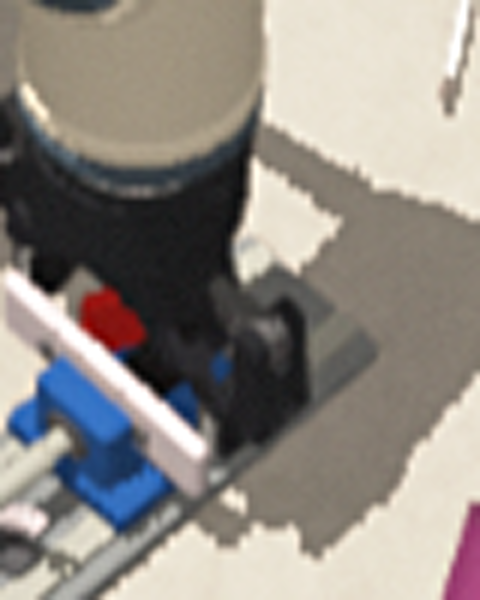

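The tailstock stalls at v=108.4 with the force rising to 13 N, so the rod is nipped at the mark, and the red lever is still open. Squeeze now.

```bash
python3 - <<'E'
from h import *
grab(30);st("grab");print(get_finger_gap()*85,get_grasp_force())
dwell(.5);st();print(get_finger_gap()*85,get_grasp_force())
crop("side",300,200,80,100,6,"u.png")
E
```

```text
grab 16.57 uvz [ -0.3 108.1  54.3] Fuvz [ 0.7 11.6  4.4]
18.795823681385084 34.06401604413986
 17.07 uvz [ -0.3 108.1  54.3] Fuvz [ 0.4 12.   4.6]
18.597477588418247 34.01745557785034
```

View pics/u.png

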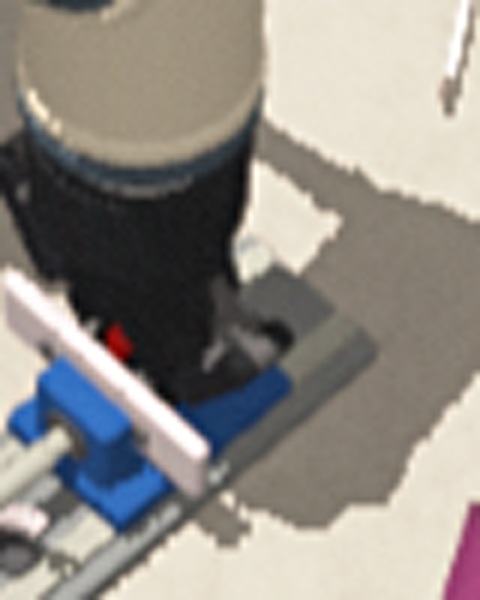

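The lever is shut against the fin: the gap is about 20 mm after correcting for the offset seen on the rod. The plate is unmoved, with 12 N still pushing along the bed and little sideways load.

```bash
python3 -c "
from workcell import *
print(get_t(),sign_off())"
```

```text
the job is handed in; nothing more can be done
17.1167 None
```

I handed the job in at 17.1 s: the rod is nipped between the centres, the tailstock is held at the mark and the lever is squeezed shut on the fin; the mark itself I judged from the stall and push force, not from a close view of the index.

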